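# Push the watch carrier round the rail to the station stop

### The arm

A 6-joint arm with a two-finger parallel gripper is mounted at the origin on the work surface. World frame = base frame: x ahead of the robot, y to its left, z up, the work surface at z = 0. Lengths are in m, angles in rad, forces in N, time in s.
With the tool pointing down it reaches from about 0.275 to 0.725 m from the base axis. Payload 15.9 kg.
Tool frame: the origin (TCP) lies midway between the tips of the shut fingers; the grasp point (between the pads) lies 19 mm behind it (grasp_offset is the distance from the TCP to the grasp point, in m); z points along the fingers, y is the line along which they close (so a half turn about z gives the same grasp; the last joint's range is limited). The gripper opens to 85 mm and grips with 20 to 120 N. Pads are 22 mm wide; open, the fingers measure 114 mm over their backs; the gripper's body (76 mm by 85 mm) begins 54 mm behind the grasp point. The pads swing forward as they close: fully open they stand 13 mm farther back than shut.
Start: joints at [-1.256, 0.213, -0.034, 1.323, 0, 1.571], TCP at [0.155, -0.475, 0.231] pointing down, gripper open.
Joint ranges: [-2.98, 2.98], [-0.74, 1.72], [-1.14, 1.35], [-2.1, 2.04], [-1.57, 1.44], [-3.14, 3.14]. Speed limits (rad/s): [1.89, 1.89, 2.39, 2.57, 3.14, 3.14].

### API

Orientations are given as a rotation vector (axis times angle).
In Python, from cell import * gives the robot as it stands.
- The arm moves only by the tool step_arm, never from a script. Its arguments are lists of equal length, an entry for each row: "dp": the shift along the tool's x, y, z in m, a list of three; "roll": the turn about the tool's z in degrees. A call has 1 to 8 rows; each row shifts and turns the commanded pose from where the row before left it, along the tool's axes as they then stand; what a row does not reach is not made up. A row lasts 1/8 s, in which the tool goes at most 62.5 mm and 10.7 degrees, less where a joint would pass 70% of its speed; a pose out of reach is approached as far as the arm can. A call is refused whole if a number of a shift passes 0.0625 or a number of a turn 10.7, either way. A call with a gripper value outside its range is refused whole. "hand" is the closure, from 0 (fully open) to 1 (shut), set as the call begins (left out, the last holds). The fingers move at their own pace and stop on an object; "squeeze" is the grip in N (left out, the last holds). Time passes only in rows, so rows that do not move let the fingers close. It gives the time, the measured TCP pose, the force, the opening and the grip force at its end, in the units of the state.
- get_state(): the state, without advancing time (a new reading comes with each control period).
- get_image(name): name is "side" or "top" or "wrist"; returns (picture, depth): 480x640x3 uint8, red, green, blue; 480x640 float32, m along the optical axis (not along the pixel's ray), 0 where there is no reading.
- camera_params(name): a dict with "vertical_fov" (degrees; the focal length in pixels is half the picture's height over the tangent of half this angle, whatever the lens; pixels are square), "cx", "cy" (the principal point, pixels), "cam_to_world" (4x4, takes a point from camera to world coordinates). Camera axes: x right, y up, looking along -z (the intrinsics and any distortion apply to the point x, -y, -z); pixel columns grow to the right and rows downward; lengths in m; the calibration is good to about 2 mm. The wrist camera is an equidistant fisheye: a pixel r from the principal point sees the ray r / f radians off the axis. A picture is of the moment at which its call begins: read the wrist's pose just before it. camera_params takes no time and is no camera call; for the wrist camera it gives the pose at the moment of the call.
- close_job(): hands the job in; it is judged then, once.
The state is a dict: "time_s": time; "joints": joint angles; "qd": joint speeds; "joint_efforts": joint torques, N m; "position": TCP position; "orientation": TCP orientation; "force": force on the tool from outside, world axes, zero at the start; "moment": the same for the moment, N m; "grip_width": opening from 0.0 (shut) to 1.0 (fully open); "grasp_force": force on a finger pad.
Only numpy, scipy, OpenCV 4.12 (cv2) and the standard library are available. Lean on these libraries where they do the work, as an engineer would, in place of code of your own. Each camera call takes 0.05 s, during which the arm holds its last target. There are 200 camera calls.

### The job

The black watch-movement carrier stands in the straight entry leg of a curved guide rail on the bench. Slide it by its brass post along the rail, round the bend and down the exit leg, feeling the way, without lifting it or forcing it against the rails, until its nose pushes the brass pin of the red stop fully in; then keep pressing steadily at about 10 N for a second. Never put more than 15 N on rails or stop; leave the carrier standing in the exit leg, let go, and do not disturb the other things on the bench.

Things in the scene. Friction and masses are not known exactly. Their poses are not given: they have to be found in the camera images.
- carrier: black slippery plastic carrier, 0.2 to 0.4 kg, 68 mm long, 36 wide, standing between the rails. Origin: centre of its underside; x points to its nose, z up. Two round discs, 36 mm diameter, 12 high, centred 16 mm before and behind the origin; only these touch the rails. On the front disc a steel holder (32 mm diameter, top at 19 mm), on the rear disc an upright brass post.
- post_top (a point): centre of the top of the carrier's brass post, 62 mm above the bench. The post is round, 14 mm in diameter, bare from 16 mm to 62 mm height, and stands on the centre of the rear disc, 16 mm behind the carrier's origin.
- nose (a point): foremost point of the carrier, 34 mm ahead of its origin and 8.5 mm above the bench: this meets the pin.
- guide: rail channel on the bench, open above, walls 6 to 7 mm thick, up to 14 high, 38.4 to 39.6 mm apart (1.2 to 1.8 mm play each side of the discs); the carrier slides on the bench. Fixed aluminium entry leg: in the guide's frame its centreline runs along +x at y = -80 mm, from x = -160. Then a blue bend to the left (80 mm radius) and a dark steel exit leg. Origin: where the bend's centre nominally lies, on the bench.
- bend_mid (a point): point of the guide 40 degrees into the nominal bend, on the nominal centreline, on the bench. The blue bend telescopes over the entry leg and is clamped by hand: it, with the exit leg and stop, really lies up to 14 mm farther along or back along the guide's x axis than nominal. This shift is not measured: it must be felt or seen. The bend begins at the bend centre's x.
- exit_leg (a joint): clamped swivel angle of the exit leg about the bend's real centre, rad: the bend turns through 90 degrees plus this angle (about -0.34 to 0.34), then the exit leg runs on straight for 165 mm. Does not yield. In it stands the red stop block (34 mm wide, 24 high), clamped anywhere with its face 98 to 128 mm past the end of the bend: not measured.
- pin (a joint): travel of the brass home pin (10 mm diameter, axis 8.5 mm above the bench) in the red stop, m: 0 = sticking 8 mm out of the block's face towards the carrier, 0.006 = fully in (hard end, 2 mm still out). Stiff sliding fit: it moves at about 5 N and stays where it is pushed.
- case_ring: bystander: loose steel watch case ring, 40 mm across, 10 mm high, lying inside the bend; origin centre of its underside.
- pot: bystander: small amber jar, 36 mm across, 35 mm high, standing outside the bend; origin centre of its underside.
- driver: bystander: screwdriver with green handle, 130 mm long, lying beyond the entry leg; origin centre of its underside, x along its length.
Mind the look-alikes: they are no part of the job. Of the things that look like the carrier, take the one that is nearest to the robot's base at the start.

How it is judged:
By the outcome, as a careful person would: the job done as asked, in the order asked, and still so for the second after the job is handed in, with the robot touching nothing.
It also fails if it takes over 72 s, if anything falls off the work surface, if the arm or the gripper's body presses on something with over 40 N, if the wrist force passes 120 N, or if a joint passes its speed limit or range.

## Working session

There is one attempt and no reset: what is moved stays moved. The work goes in short steps, Python scripts to look and compute and a tool call to move; the robot and the scene stay as the last step left them, time stands still between calls to the robot, and variables do not carry over. Pictures are saved under pics/ and viewed, at most 10 in all, crops included, and the job is handed in when it is done.

Besides the shell and the picture viewer there is one more tool, called by a JSON object that holds its "name" and its "arguments". step_arm: Moves the arm, as the interface text tells. Its arguments: {"type":"object","properties":{"dp":{"type":"array"},"roll":{"type":"array"},"hand":{"type":"number"},"squeeze":{"type":"number"}},"required":["dp","roll"]}

```bash
mkdir -p pics; ls; cat > h.py <<'E'
from cell import *
import numpy as np, cv2
def grab(n):
    p=camera_params(n); im,d=get_image(n); return p,im,d
def save(im,f): cv2.imwrite(f,cv2.cvtColor(im,cv2.COLOR_RGB2BGR))
def foc(p): return 240/np.tan(np.radians(p["vertical_fov"])/2)
def pix2w(p,u,v,z=None,depth=None):
    f=foc(p); r=np.array([(u-p["cx"])/f,-(v-p["cy"])/f,-1.]); T=np.array(p["cam_to_world"])
    if depth is not None: return T[:3,:3]@(r*depth)+T[:3,3]
    w=T[:3,:3]@r; return T[:3,3]+w*(z-T[2,3])/w[2]
E
python3 - <<'E'
from h import *
for n in("top","side"):
    p,im,d=grab(n); save(im,f"pics/{n}0.png"); np.savez(f"{n}0.npz",im=im,d=d); print(n,{k:(np.round(v,4).tolist() if k=="cam_to_world" else v) for k,v in p.items()})
print(get_state())
E
```

```text
pics
top {'vertical_fov': 57.54346648842712, 'cx': 318.6909014831737, 'cy': 231.71360853510024, 'cam_to_world': [[0.0282, 0.9958, -0.0872, 0.567], [-0.9995, 0.029, 0.0087, 0.0047], [0.0112, 0.087, 0.9961, 0.6994], [0.0, 0.0, 0.0, 1.0]]}
side {'vertical_fov': 54.41822148155179, 'cx': 327.8666151155367, 'cy': 233.35022260316188, 'cam_to_world': [[0.9855, 0.1253, -0.1141, 0.5764], [-0.1693, 0.696, -0.6978, -0.4459], [-0.008, 0.7071, 0.7071, 0.534], [0.0, 0.0, 0.0, 1.0]]}
{'time_s': 0.1, 'joints': array([-1.25600820e+00,  2.13311342e-01, -3.49582463e-02,  1.32350235e+00,
       -9.69085666e-06,  1.57081918e+00]), 'qd': array([-8.04422185e-04,  3.87392197e-04,  2.09276855e-03,  2.43245969e-05,
       -2.57734910e-04, -1.07172555e-03]), 'joint_efforts': array([ 8.30285135e-04, -6.87247109e+01,  4.87804985e+01,  1.21499039e-02,
        1.11336531e-04,  2.84594552e-05]), 'position': array([ 0.15471393, -0.47515348,  0.23087857]), 'orientation': array([-3.10181523e+00, -4.92242755e-01,  2.55183251e-04]), 'force': array([-0.06410514, -0.09210896, -0.87601682]), 'moment': array([-0.04451867,  0.03138397,  0.03144644]), 'grasp_force': 0.0, 'grip_width': 0.9968697752984866}
```

View pics/top0.png

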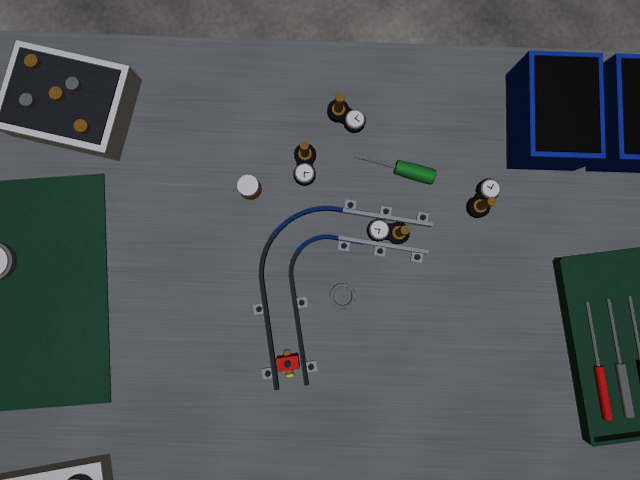

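View pics/side0.png

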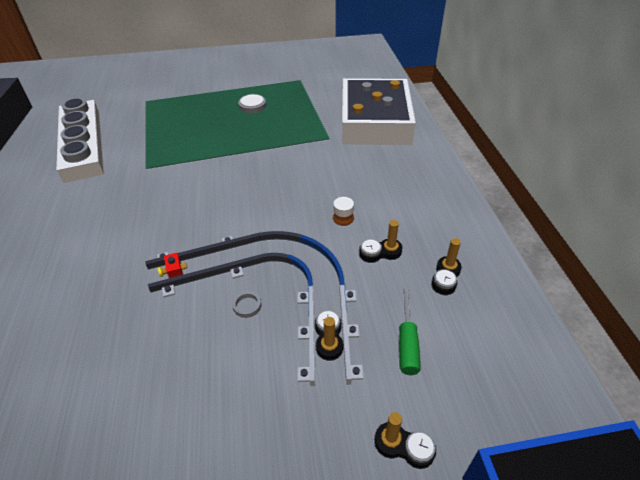

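Top picture: carrier-like things at (347,112), (305,165), (484,198) and (390,231). The last is the only one between the rails and is nearest the base (the base lies below the image, +x is up, +y is left). The rails run left from x=430, with the blue bend around (300,230), and the exit leg runs down to the red stop at (288,362). Jar at (249,187), ring at (342,295), driver at (400,168).

```bash
python3 - <<'E'
from h import *
for n in("top","side"):
    p=camera_params(n); z=np.load(f"{n}0.npz"); im,d=z["im"],z["d"]
    v,u=np.mgrid[:480,:640]; f=foc(p); T=np.array(p["cam_to_world"])
    P=np.stack([(u-p["cx"])/f*d,-(v-p["cy"])/f*d,-d],-1)@T[:3,:3].T+T[:3,3]
    b=(d>0)&(abs(P[...,2])<.006)&(P[...,0]>.3)&(P[...,0]<.7)&(abs(P[...,1])<.3)
    print(n,"bench z",np.median(P[b][:,2]))
    np.save(n+"_P.npy",P)
    r=im.astype(int)
    red=(r[...,0]>150)&(r[...,1]<60)&(r[...,2]<60)&(abs(P[...,1])<.25)&(P[...,0]>.25)
    print("red",np.median(P[red],0),P[red].min(0),P[red].max(0))
    br=(r[...,0]>r[...,2]*2)&(r[...,0]>70)&(r[...,1]<r[...,0]*.8)&(r[...,1]>r[...,0]*.35)&(P[...,2]>.055)&(P[...,2]<.07)&(P[...,0]<.8)
    nn,l,s,c=cv2.connectedComponentsWithStats(br.astype(np.uint8))
    for i in range(1,nn):
        if s[i,4]>10: print("post",c[i],s[i,4],np.median(P[l==i],0),(P[l==i].min(0)+P[l==i].max(0))/2)
    # rectified mosaic plane z=.014, 0.5mm/px, x up, y left
    X=0.72-np.arange(560)*.0006; Y=.22-np.arange(640)*.0006
    Xg,Yg=np.meshgrid(X,Y,indexing="ij"); W=np.stack([Xg,Yg,0*Xg+.014],-1)
    C=(W-T[:3,3])@T[:3,:3]; mu=(p["cx"]+f*C[...,0]/-C[...,2]).astype(np.float32); mv=(p["cy"]+f*C[...,1]/C[...,2]).astype(np.float32)
    rr=cv2.remap(im,mu,mv,cv2.INTER_CUBIC); save(cv2.convertScaleAbs(rr,alpha=1.6,beta=20),f"pics/rect_{n}.png")
E
```

```text
top bench z -0.000517374981488683
red [0.4258938  0.03978797 0.02327021] [0.41461994 0.00473039 0.02040795] [0.56700776 0.0578774  0.69939258]
post [ 80.0962963  124.94074074] 135 [0.77203416 0.35839571 0.06116702] [0.77174123 0.35826218 0.06134627]
post [303.75       144.93333333] 60 [0.75196316 0.02481447 0.06119418] [0.75211065 0.02472084 0.06180504]
post [491.33898305 201.01694915] 59 [ 0.67586679 -0.25505994  0.0616915 ] [ 0.67594582 -0.25501781  0.06126037]
post [404.36507937 229.46031746] 63 [ 0.63039713 -0.12621162  0.06135338] [ 0.62997901 -0.12628291  0.06161768]
side bench z 0.00038071550763496553
red [0.42439924 0.03621688 0.02422298] [0.41156634 0.02311238 0.02184625] [0.43553183 0.05823932 0.03159199]
post [357.47826087 107.53623188] 69 [0.7690786  0.35509562 0.06082706] [0.76921731 0.35711372 0.05907944]
post [393.39705882 224.58823529] 68 [0.75000133 0.02120367 0.06134902] [0.75037536 0.02364163 0.05942904]
post [328.6372549  322.90196078] 102 [ 0.62772283 -0.13017783  0.06166222] [ 0.62785946 -0.12855493  0.05934739]
post [394.59259259 419.92592593] 162 [ 0.67402399 -0.25769862  0.06203123] [ 0.6741854  -0.25629838  0.05962947]
```

View pics/rect_top.png

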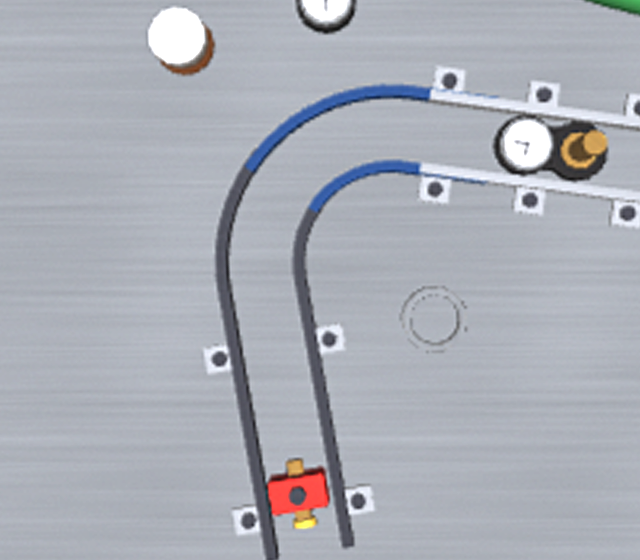

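Rectified view: entry leg upper right, with its seam to the blue bend at (425,95/165). The swivelled dark exit leg runs down to the stop at (297,492), pin tip at (294,460). The ring and jar are clear of the channel. Next I fit the path.

```bash
cat >> h.py <<'E'
def sd(q,xy):
    """q: bend centre x,y, guide yaw, exit angle -> arclength s (0 = bend start), signed offset (left +)"""
    c,yaw,B=q[:2],q[2],np.pi/2+q[3]; R=.08
    g=np.array([[np.cos(yaw),np.sin(yaw)],[-np.sin(yaw),np.cos(yaw)]])
    p=(xy-c)@g.T
    a=np.arctan2(p[:,1],p[:,0])+np.pi/2; r=np.hypot(p[:,0],p[:,1])
    dx,dy=np.cos(B),np.sin(B); e=R*np.array([np.sin(B),-np.cos(B)])
    pe=p-e; se=pe@[dx,dy]; oe=pe@[-dy,dx]
    S=np.where(p[:,0]<0,p[:,0],a*R); O=np.where(p[:,0]<0,p[:,1]+R,R-r)
    ex=(se>0)&(oe<R)&(p[:,0]>-.09)&(a>1)|(a<-1)&(se>0)
    return np.where(ex,R*B+se,S),np.where(ex,oe,O)
def path(q,s):
    c,yaw,B=q[:2],q[2],np.pi/2+q[3]; R=.08
    if s<0: p=np.array([s,-R]);t=0
    else:
        t=min(s/R,B); p=R*np.array([np.sin(t),-np.cos(t)])+max(0,s-R*B)*np.array([np.cos(t),np.sin(t)])
    G=np.array([[np.cos(yaw),-np.sin(yaw)],[np.sin(yaw),np.cos(yaw)]])
    return c+G@p, yaw+t
E
python3 - <<'E'
from h import *
from scipy.optimize import least_squares
for n in("top","side"):
    P=np.load(n+"_P.npy").reshape(-1,3); im=np.load(n+"0.npz")["im"].reshape(-1,3)
    m=(P[:,2]>.0095)&(P[:,2]<.018)&(P[:,0]>.38)&(P[:,0]<.70)&(P[:,1]>-.19)&(P[:,1]<.10)
    A=P[m][:,:2]
    q=np.array([.56,.03-.0,1.45,.2]); q=np.array([.56,-.02,1.45,.2])
    for k in (.03,.015,.008,.006,.005,.005):
        s,o=sd(q,A); w=abs(abs(o)-.0228)<k; B=A[w]
        f=lambda q: abs(sd(q,B)[1])-.0228
        q=least_squares(f,q,loss="soft_l1",f_scale=.002).x
    print(n,len(A),w.sum(),np.round(q,4),"rms",np.sqrt(np.mean(f(q)**2)))
    s,o=sd(q,np.array([[.63,-.1263],[.6278,-.1290]])); print("post s,o",s,o)
    r=im.astype(int); red=(r[:,0]>150)&(r[:,1]<60)&(r[:,2]<60)&(P[:,2]>.019)&(P[:,2]<.03)&(P[:,0]<.45)&(P[:,0]>.39)
    s,o=sd(q,P[red][:,:2]); print("red s",np.percentile(s,[1,5,50,95]),"end of bend",.08*(np.pi/2+q[3]),"o",np.percentile(o,[2,50,98]))
    print([np.round(path(q,s)[0],4) for s in(-.11,-.05,0,.06,.12,.2)])
E
```

```text
top 3270 2572 [ 0.5637 -0.0151  1.4372  0.3128] rms 0.00204565907257727
post s,o [-0.10138047 -0.10434945] [-0.00054359  0.00127716]
red s [-0.44850748 -0.44472438  0.27406274  0.2848864 ] end of bend 0.15068897186778965 o [-0.01559772  0.00608997  0.18899031]
[array([ 0.6283, -0.1348]), array([ 0.6363, -0.0753]), array([ 0.643 , -0.0258]), array([0.629 , 0.0312]), array([0.5799, 0.0632]), array([0.5009, 0.0548])]
side 3680 2726 [ 0.5612 -0.0167  1.4386  0.3131] rms 0.0022163662112802346
post s,o [-0.09960066 -0.10256705] [-0.00262047 -0.00079551]
red s [0.26627682 0.26671016 0.27562545 0.28457703] end of bend 0.1507106245706089 o [-0.01746855  0.0035908   0.01546187]
[array([ 0.626 , -0.1363]), array([ 0.6339, -0.0768]), array([ 0.6405, -0.0272]), array([0.6264, 0.0297]), array([0.5774, 0.0617]), array([0.4983, 0.0531])]
```

{"name": "step_arm", "arguments": {"dp": [[0.0465,-0.0154,0],[0.0465,-0.0154,0],[0.0465,-0.0154,0],[0.0465,-0.0154,0],[0.0465,-0.0154,0],[0.0465,-0.0154,0],[0.0465,-0.0154,0],[0.0465,-0.0154,0]], "roll": [0,0,0,0,0,0,0,0], "hand": 0.0, "squeeze": 20}}

```text
time_s: 1.1
position: [0.4714, -0.2419, 0.2311]
orientation: [-3.103, -0.492, 0.001]
force: [1.0, -0.9, 0.8]
grip_width: 0.996
grasp_force: 0.0
```

{"name": "step_arm", "arguments": {"dp": [[0.0465,-0.0154,0],[0.0465,-0.0154,0],[0.0465,-0.0154,0],[0.0465,-0.0154,0],[0,0,0.02],[0,0,0.02],[0,0,0.02],[0,0,0]], "roll": [0,0,0,0,8.7,8.7,8.7,0]}}

```text
time_s: 2.1
position: [0.6271, -0.1267, 0.1697]
orientation: [-3.133, 0.219, 0.005]
force: [0.1, -0.6, 0.6]
grip_width: 1.005
grasp_force: 0.0
```

```bash
python3 - <<'E'
from h import *
p,im,d=grab("wrist"); save(im,"pics/w1.png"); np.savez("w1.npz",im=im,d=d)
s=get_state(); print(s["position"],s["orientation"],s["joints"],s["force"],{k:(np.round(v,4).tolist() if k=="cam_to_world" else v) for k,v in p.items()})
E
```

```text
[ 0.62772821 -0.126834    0.17100112] [-3.13399265e+00  2.15639211e-01  2.21843828e-03] [-1.99370052e-01  5.26545097e-01  2.65523162e-01  1.31119940e+00
  3.64189062e-06  3.07961914e+00] [-0.58737615 -0.36415344 -0.5221264 ] {'vertical_fov': 65.70646984690485, 'cx': 321.44574235222956, 'cy': 237.4725284211213, 'cam_to_world': [[-0.1394, 0.9357, 0.3242, 0.7089], [-0.9902, -0.1319, -0.0449, -0.1379], [0.0008, -0.3273, 0.9449, 0.3121], [0.0, 0.0, 0.0, 1.0]]}
```

View pics/w1.png

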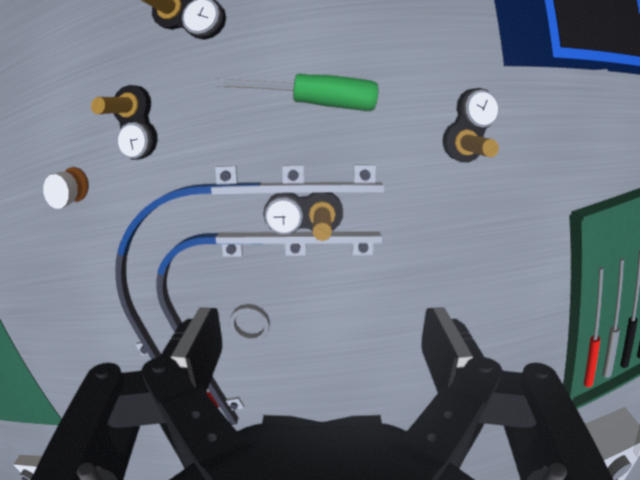

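Wrist picture: the carrier is in the entry leg, with watch holder at (284,214) and post top at (322,232). The fingers close along the leg. I measure the post top and rails with the fisheye model.

```bash
cat >> h.py <<'E'
def fish2w(p,uv,z):
    f=foc(p); T=np.array(p["cam_to_world"]); uv=np.atleast_2d(uv).astype(float)
    x=uv[:,0]-p["cx"]; y=uv[:,1]-p["cy"]; r=np.hypot(x,y)+1e-9; t=r/f
    w=np.stack([np.sin(t)*x/r,-np.sin(t)*y/r,-np.cos(t)],1)@T[:3,:3].T
    return T[:3,3]+w*((z-T[2,3])/w[:,2])[:,None]
E
python3 - <<'E'
from h import *
p=camera_params("wrist"); im=np.load("w1.npz")["im"]
print(fish2w(p,[[322,232]],.062))
print("upper rail tops, lower",fish2w(p,[[235,189],[340,187],[235,240],[340,238]],.014))
save(cv2.resize(im[170:260,250:370],None,fx=5,fy=5,interpolation=cv2.INTER_CUBIC),"pics/w1c.png")
E
```

```text
[[ 0.62743478 -0.12714728  0.062     ]]
upper rail tops, lower [[ 0.65931308 -0.05835786  0.014     ]
 [ 0.64829403 -0.14503255  0.014     ]
 [ 0.61504125 -0.04915104  0.014     ]
 [ 0.60438126 -0.13959639  0.014     ]]
```

View pics/w1c.png

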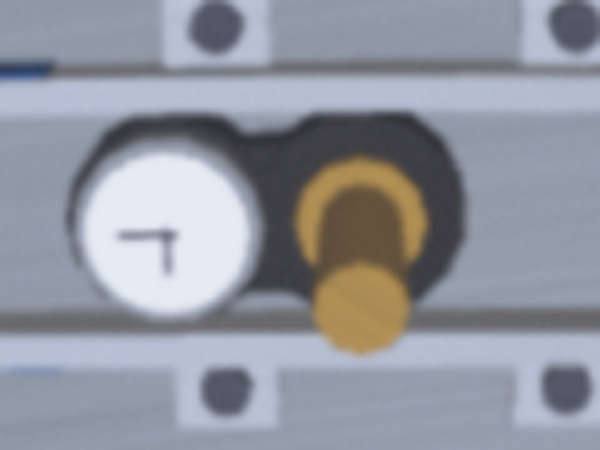

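The crop confirms the choice: the carrier with watch holder at left, post at (362,308), standing between the aluminium rails. The TCP is already above it within about 1 mm.

{"name": "step_arm", "arguments": {"dp": [[0,0,0.025],[0,0,0.025],[0,0,0.025],[0,0,0.025],[0,0,0.02],[0,0,0.015],[0,0,0.005],[0,0,0]], "roll": [0,0,0,0,0,0,0,0]}}

```text
time_s: 3.15
position: [0.6284, -0.127, 0.0317]
orientation: [3.134, -0.22, 0.001]
force: [-0.2, 0.4, 0.5]
grip_width: 0.999
grasp_force: 0.0
```

{"name": "step_arm", "arguments": {"dp": [[0,0,0],[0,0,0],[0,0,0],[0,0,0],[0,0,0],[0,0,0],[0,0,0],[0,0,0]], "roll": [0,0,0,0,0,0,0,0], "hand": 0.7}}

```text
time_s: 4.15
position: [0.6282, -0.1269, 0.0313]
orientation: [3.134, -0.221, -0.0]
force: [-0.2, -0.4, 0.5]
grip_width: 0.302
grasp_force: 0.0
```

{"name": "step_arm", "arguments": {"dp": [[0,0,0],[0,0,0],[0,0,0],[0,0,0],[0,0,0]], "roll": [0,0,0,0,0], "hand": 1.0, "squeeze": 20}}

```text
time_s: 4.78
position: [0.6282, -0.127, 0.0314]
orientation: [3.134, -0.221, 0.0]
force: [-0.9, -0.4, 2.4]
grip_width: 0.156
grasp_force: 20.3
```

```bash
cat > plan.py <<'E'
import sys
from h import *
q=np.array([.56245,-.0159,1.4379,.313])
def info(lat=0.):
    s=get_state(); xy=s["position"][:2]; S,O=sd(q,xy[None]); r=s["orientation"]; h=2*np.arctan2(r[1],r[0])
    h=(h+np.pi)%(2*np.pi)-np.pi
    _,y=path(q,S[0]); F=s["force"]; L=np.array([-np.sin(y),np.cos(y)])
    print("t %.2f s %.4f o %.4f z %.4f h %.2f want %.2f | F drag %.1f left %.1f z %.1f"%(s["time_s"],S[0],O[0],s["position"][2],np.degrees(h),np.degrees(cyaw(S[0])-np.pi/2),-F[:2]@[np.cos(y),np.sin(y)],F[:2]@L,F[2]),"end",.08*(np.pi/2+q[3]),"grip",round(s["grip_width"],3))
    return xy,S[0],h
def cyaw(s):
    d=path(q,s+.032)[0]-path(q,s)[0]; return np.arctan2(d[1],d[0])%(2*np.pi)
def tgt(s,lat):
    p,y=path(q,s); return p+lat*np.array([-np.sin(y),np.cos(y)])
if __name__=="__main__":
    ds,n,lat=float(sys.argv[1]),int(sys.argv[2]),float(sys.argv[3]) if len(sys.argv)>3 else 0
    xy,s,h=info(); dp=[];ro=[]; prev=xy
    for k in range(1,n+1):
        t=tgt(s+ds*k/n,lat); d=t-prev; prev=t
        dp.append([round(float(d@[np.cos(h),np.sin(h)]),4),round(float(d@[np.sin(h),-np.cos(h)]),4),0])
        hn=cyaw(s+ds*k/n)-np.pi/2; dh=(hn-h+np.pi)%(2*np.pi)-np.pi
        ro.append(round(float(-np.degrees(dh)),1)); h=h-np.radians(ro[-1])
    print(dp,ro)
E
python3 plan.py 0.04 8
```

```text
t 4.78 s -0.1014 o 0.0001 z 0.0314 h -8.06 want -7.61 | F drag 0.6 left 0.8 z 2.4 end 0.15070370614359171 grip 0.156
[[0.0001, -0.005, 0], [0.0, -0.005, 0], [0.0, -0.005, 0], [0.0, -0.005, 0], [0.0, -0.005, 0], [0.0, -0.005, 0], [0.0, -0.005, 0], [0.0, -0.005, 0]] [-0.5, 0.0, 0.0, 0.0, 0.0, 0.0, 0.0, 0.0]
```

{"name": "step_arm", "arguments": {"dp": [[0,-0.005,0],[0,-0.005,0],[0,-0.005,0],[0,-0.005,0],[0,-0.005,0],[0,-0.005,0],[0,-0.005,0],[0,-0.005,0]], "roll": [-0.5,0,0,0,0,0,0,0]}}

```text
time_s: 5.78
position: [0.6335, -0.087, 0.0313]
orientation: [3.135, -0.207, 0.0]
force: [0.4, -2.6, 2.1]
grip_width: 0.157
grasp_force: 20.5
```

```bash
python3 plan.py 0.02 8
```

```text
t 5.78 s -0.0610 o 0.0001 z 0.0313 h -7.56 want -7.61 | F drag 2.5 left -0.8 z 2.1 end 0.15070370614359171 grip 0.157
[[0.0001, -0.0025, 0], [-0.0, -0.0025, 0], [-0.0, -0.0025, 0], [-0.0, -0.0025, 0], [-0.0, -0.0025, 0], [-0.0, -0.0025, 0], [-0.0, -0.0025, 0], [-0.0, -0.0025, 0]] [0.1, -0.0, -0.0, -0.0, -0.0, -0.0, -0.0, -0.0]
```

{"name": "step_arm", "arguments": {"dp": [[0,-0.0035,0],[0,-0.0035,0],[0,-0.0035,0],[0,-0.0035,0],[0,-0.0035,0],[0,-0.0035,0],[0,-0.0035,0],[0,-0.0035,0]], "roll": [0,0,0,0,0,0,0,0]}}

```text
time_s: 6.78
position: [0.6357, -0.0698, 0.0314]
orientation: [-3.128, 0.177, -0.001]
force: [-1.1, -1.9, 2.7]
grip_width: 0.155
grasp_force: 20.6
```

```bash
python3 plan.py 0.016 8
```

```text
t 6.78 s -0.0437 o 0.0003 z 0.0314 h -6.46 want -7.61 | F drag 2.0 left 0.8 z 2.7 end 0.15070370614359171 grip 0.155
[[0.0003, -0.002, 0], [-0.0, -0.002, 0], [-0.0, -0.002, 0], [-0.0, -0.002, 0], [-0.0, -0.002, 0], [-0.0, -0.002, 0], [-0.0, -0.002, 0], [0.0, -0.002, 0]] [1.2, -0.0, -0.0, -0.0, -0.0, -0.0, -0.1, -0.2]
```

The heading ran into joint 6's limit. I'll loosen the fingers, turn the hand 11° left around the post and grip again.

{"name": "step_arm", "arguments": {"dp": [[0,0,0],[0,0,0],[0,0,0]], "roll": [0,0,0], "hand": 0.7}}

```text
time_s: 7.15
position: [0.6356, -0.0699, 0.0313]
orientation: [-3.128, 0.177, -0.0]
force: [0.9, 1.0, 0.7]
grip_width: 0.3
grasp_force: 0.0
```

{"name": "step_arm", "arguments": {"dp": [[0,0,0],[0,0,0],[0,0,0]], "roll": [-5,-4,0]}}

```text
time_s: 7.52
position: [0.6356, -0.07, 0.0314]
orientation: [-3.132, -0.068, -0.002]
force: [-0.5, -0.3, -0.2]
grip_width: 0.3
grasp_force: 0.0
```

```bash
sed -i 's/^q=.*/&\nHO=np.radians(10)/; s/return np.arctan2(d\[1\],d\[0\])%(2\*np.pi)/return np.arctan2(d[1],d[0])%(2*np.pi)+HO/' plan.py; python3 plan.py 0.016 8; python3 -c "
from h import *;print(get_state()['joints'])"
```

```text
t 7.53 s -0.0439 o 0.0003 z 0.0314 h 2.50 want 2.39 | F drag 0.4 left 0.5 z -0.2 end 0.15070370614359171 grip 0.3
[[0.0006, -0.0019, 0], [0.0003, -0.002, 0], [0.0003, -0.002, 0], [0.0003, -0.002, 0], [0.0003, -0.002, 0], [0.0003, -0.002, 0], [0.0003, -0.002, 0], [0.0003, -0.002, 0]] [0.1, 0.0, 0.0, 0.0, 0.0, 0.0, -0.0, -0.2]
[-0.11403783  0.59831217  0.02242685  0.99500823  0.0089075   2.9839378 ]
```

{"name": "step_arm", "arguments": {"dp": [[0,0,0],[0,0,0],[0,0,0],[0,0,0]], "roll": [0,0,0,0], "hand": 1.0}}

```text
time_s: 8.02
position: [0.6357, -0.0699, 0.0314]
orientation: [-3.132, -0.069, -0.002]
force: [-0.4, 1.0, 0.7]
grip_width: 0.156
grasp_force: 21.1
```

{"name": "step_arm", "arguments": {"dp": [[0.0006,-0.0019,0],[0.0003,-0.002,0],[0.0003,-0.002,0],[0.0003,-0.002,0],[0.0003,-0.002,0],[0.0003,-0.002,0],[0.0003,-0.002,0],[0.0003,-0.002,0]], "roll": [0,0,0,0,0,0,0,-0.2]}}

```text
time_s: 9.02
position: [0.6376, -0.0537, 0.0314]
orientation: [-3.132, -0.075, -0.002]
force: [0.1, 0.1, -2.0]
grip_width: 0.155
grasp_force: 20.8
```

```bash
python3 plan.py 0.016 8
```

```text
t 9.03 s -0.0276 o 0.0005 z 0.0314 h 2.74 want 2.61 | F drag -0.1 left -0.1 z -2.0 end 0.15070370614359171 grip 0.155
[[0.0009, -0.0019, 0], [0.0004, -0.002, 0], [0.0004, -0.002, 0], [0.0004, -0.002, 0], [0.0004, -0.002, 0], [0.0004, -0.002, 0], [0.0005, -0.0019, 0], [0.0005, -0.0019, 0]] [-0.1, -0.3, -0.5, -0.5, -0.6, -0.7, -0.7, -0.9]
```

{"name": "step_arm", "arguments": {"dp": [[0.0009,-0.0019,0],[0.0004,-0.002,0],[0.0004,-0.002,0],[0.0004,-0.002,0],[0.0004,-0.002,0],[0.0004,-0.002,0],[0.0005,-0.0019,0],[0.0005,-0.0019,0]], "roll": [-0.1,-0.3,-0.5,-0.5,-0.6,-0.7,-0.7,-0.9]}}

```text
time_s: 10.02
position: [0.6405, -0.0379, 0.0317]
orientation: [-3.127, -0.193, -0.002]
force: [1.1, -0.8, -2.6]
grip_width: 0.157
grasp_force: 20.8
```

```bash
python3 plan.py 0.016 8
```

```text
t 10.03 s -0.0115 o -0.0002 z 0.0317 h 7.08 want 7.10 | F drag 0.7 left -1.2 z -2.6 end 0.15070370614359171 grip 0.157
[[0.0003, -0.002, 0], [0.0005, -0.0019, 0], [0.0006, -0.0019, 0], [0.0006, -0.0019, 0], [0.0007, -0.0019, 0], [0.0007, -0.0019, 0], [0.0007, -0.0019, 0], [0.0007, -0.0019, 0]] [-1.0, -1.0, -1.2, -1.2, -1.3, -1.4, -1.5, -1.4]
```

{"name": "step_arm", "arguments": {"dp": [[0.0003,-0.002,0.0003],[0.0005,-0.0019,0.0001],[0.0006,-0.0019,0],[0.0006,-0.0019,0],[0.0007,-0.0019,0],[0.0007,-0.0019,0],[0.0007,-0.0019,0],[0.0007,-0.0019,0]], "roll": [-1,-1,-1.2,-1.2,-1.3,-1.4,-1.5,-1.4]}}

```text
time_s: 11.02
position: [0.6423, -0.0219, 0.0314]
orientation: [-3.098, -0.467, -0.004]
force: [-0.2, -1.2, -1.1]
grip_width: 0.155
grasp_force: 21.0
```

```bash
python3 plan.py 0.016 8
```

```text
t 11.03 s 0.0046 o -0.0000 z 0.0314 h 17.13 want 17.14 | F drag 1.2 left 0.1 z -1.1 end 0.15070370614359171 grip 0.155
[[0.0007, -0.0019, 0], [0.0007, -0.0019, 0], [0.0007, -0.0019, 0], [0.0007, -0.0019, 0], [0.0007, -0.0019, 0], [0.0007, -0.0019, 0], [0.0007, -0.0019, 0], [0.0007, -0.0019, 0]] [-1.4, -1.5, -1.4, -1.4, -1.5, -1.4, -1.4, -1.5]
```

{"name": "step_arm", "arguments": {"dp": [[0.0007,-0.0019,0.0001],[0.0007,-0.0019,0],[0.0007,-0.0019,0],[0.0007,-0.0019,0],[0.0007,-0.0019,0],[0.0007,-0.0019,0],[0.0007,-0.0019,0],[0.0007,-0.0019,0]], "roll": [-1.4,-1.5,-1.4,-1.4,-1.5,-1.4,-1.4,-1.5]}}

```text
time_s: 12.02
position: [0.6416, -0.0057, 0.0314]
orientation: [-3.036, -0.775, -0.005]
force: [0.8, -0.4, -0.7]
grip_width: 0.154
grasp_force: 21.0
```

```bash
python3 plan.py 0.018 8
```

```text
t 12.03 s 0.0208 o 0.0002 z 0.0314 h 28.63 want 28.77 | F drag 0.5 left -0.7 z -0.7 end 0.15070370614359171 grip 0.154
[[0.0009, -0.0021, 0], [0.0008, -0.0021, 0], [0.0008, -0.0021, 0], [0.0008, -0.0021, 0], [0.0008, -0.0021, 0], [0.0008, -0.0021, 0], [0.0008, -0.0021, 0], [0.0008, -0.0021, 0]] [-1.8, -1.6, -1.6, -1.6, -1.6, -1.6, -1.6, -1.6]
```

{"name": "step_arm", "arguments": {"dp": [[0.0009,-0.0021,0],[0.0008,-0.0021,0],[0.0008,-0.0021,0],[0.0008,-0.0021,0],[0.0008,-0.0021,0],[0.0008,-0.0021,0],[0.0008,-0.0021,0],[0.0008,-0.0021,0]], "roll": [-1.8,-1.6,-1.6,-1.6,-1.6,-1.6,-1.6,-1.6]}}

```text
time_s: 13.02
position: [0.6376, 0.0117, 0.0316]
orientation: [-2.929, -1.114, -0.006]
force: [-0.3, 0.2, -2.4]
grip_width: 0.152
grasp_force: 20.8
```

```bash
python3 plan.py 0.018 8
```

```text
t 13.03 s 0.0388 o -0.0001 z 0.0316 h 41.63 want 41.66 | F drag -0.3 left 0.2 z -2.4 end 0.15070370614359171 grip 0.152
[[0.0007, -0.0021, 0], [0.0008, -0.0021, 0], [0.0008, -0.0021, 0], [0.0008, -0.0021, 0], [0.0008, -0.0021, 0], [0.0008, -0.0021, 0], [0.0008, -0.0021, 0], [0.0008, -0.0021, 0]] [-1.6, -1.6, -1.7, -1.6, -1.6, -1.6, -1.6, -1.6]
```

{"name": "step_arm", "arguments": {"dp": [[0.0007,-0.0021,0.0002],[0.0008,-0.0021,0.0001],[0.0008,-0.0021,0],[0.0008,-0.0021,0],[0.0008,-0.0021,0.0001],[0.0008,-0.0021,0],[0.0008,-0.0021,0],[0.0008,-0.0021,0]], "roll": [-1.6,-1.6,-1.7,-1.6,-1.6,-1.6,-1.6,-1.6]}}

```text
time_s: 14.02
position: [0.6296, 0.0277, 0.0314]
orientation: [-2.786, -1.436, -0.008]
force: [0.4, -1.6, 0.1]
grip_width: 0.156
grasp_force: 21.0
```

```bash
python3 plan.py 0.018 8
```

```text
t 14.03 s 0.0567 o -0.0001 z 0.0314 h 54.53 want 54.49 | F drag 1.6 left 0.5 z 0.1 end 0.15070370614359171 grip 0.156
[[0.0007, -0.0021, 0], [0.0008, -0.0021, 0], [0.0008, -0.0021, 0], [0.0008, -0.0021, 0], [0.0008, -0.0021, 0], [0.0008, -0.0021, 0], [0.0008, -0.0021, 0], [0.0008, -0.0021, 0]] [-1.6, -1.6, -1.6, -1.6, -1.6, -1.6, -1.6, -1.6]
```

{"name": "step_arm", "arguments": {"dp": [[0.0007,-0.0021,0.0001],[0.0008,-0.0021,0],[0.0008,-0.0021,0],[0.0008,-0.0021,0.0001],[0.0008,-0.0021,0],[0.0008,-0.0021,0],[0.0008,-0.0021,0],[0.0008,-0.0021,0]], "roll": [-1.6,-1.6,-1.6,-1.6,-1.6,-1.6,-1.6,-1.6]}}

```text
time_s: 15.02
position: [0.6182, 0.0415, 0.0314]
orientation: [-2.609, -1.738, -0.009]
force: [1.1, -0.8, 2.1]
grip_width: 0.158
grasp_force: 21.3
```

```bash
python3 plan.py 0.018 8
```

```text
t 15.03 s 0.0747 o -0.0000 z 0.0314 h 67.33 want 67.31 | F drag 1.4 left -0.2 z 2.1 end 0.15070370614359171 grip 0.158
[[0.0007, -0.0021, 0], [0.0008, -0.0021, 0], [0.0008, -0.0021, 0], [0.0008, -0.0021, 0], [0.0008, -0.0021, 0], [0.0008, -0.0021, 0], [0.0008, -0.0021, 0], [0.0008, -0.0021, 0]] [-1.6, -1.6, -1.6, -1.6, -1.6, -1.6, -1.7, -1.6]
```

{"name": "step_arm", "arguments": {"dp": [[0.0007,-0.0021,0],[0.0008,-0.0021,0],[0.0008,-0.0021,0],[0.0008,-0.0021,0],[0.0008,-0.0021,0],[0.0008,-0.0021,0],[0.0008,-0.0021,0],[0.0008,-0.0021,0]], "roll": [-1.6,-1.6,-1.6,-1.6,-1.6,-1.6,-1.7,-1.6]}}

```text
time_s: 16.02
position: [0.6039, 0.0525, 0.0314]
orientation: [-2.398, -2.02, -0.01]
force: [1.3, -0.6, 2.9]
grip_width: 0.154
grasp_force: 21.3
```

```bash
python3 plan.py 0.018 8
```

```text
t 16.02 s 0.0927 o 0.0000 z 0.0314 h 80.24 want 80.22 | F drag 1.5 left -0.1 z 2.9 end 0.15070370614359171 grip 0.154
[[0.0008, -0.0021, 0], [0.0008, -0.0021, 0], [0.0008, -0.0021, 0], [0.0008, -0.0021, 0], [0.0008, -0.0021, 0], [0.0008, -0.0021, 0], [0.0008, -0.0021, 0], [0.0008, -0.0021, 0]] [-1.6, -1.6, -1.6, -1.6, -1.6, -1.7, -1.6, -1.6]
```

{"name": "step_arm", "arguments": {"dp": [[0.0008,-0.0021,0],[0.0008,-0.0021,0],[0.0008,-0.0021,0],[0.0008,-0.0021,0],[0.0008,-0.0021,0],[0.0008,-0.0021,0],[0.0008,-0.0021,0],[0.0008,-0.0021,0]], "roll": [-1.6,-1.6,-1.6,-1.6,-1.6,-1.7,-1.6,-1.6]}}

```text
time_s: 17.02
position: [0.5876, 0.0601, 0.0314]
orientation: [-2.156, -2.277, -0.011]
force: [1.0, -0.5, 3.0]
grip_width: 0.153
grasp_force: 21.2
```

```bash
python3 plan.py 0.018 8
```

```text
t 17.02 s 0.1107 o -0.0000 z 0.0314 h 93.13 want 93.11 | F drag 1.1 left 0.2 z 3.0 end 0.15070370614359171 grip 0.153
[[0.0008, -0.0021, 0], [0.0008, -0.0021, 0], [0.0008, -0.0021, 0], [0.0008, -0.0021, 0], [0.0008, -0.0021, 0], [0.0008, -0.0021, 0], [0.0008, -0.0021, 0], [0.0008, -0.0021, 0]] [-1.6, -1.6, -1.6, -1.6, -1.5, -1.4, -1.3, -1.2]
```

{"name": "step_arm", "arguments": {"dp": [[0.0008,-0.0021,-0.0001],[0.0008,-0.0021,0],[0.0008,-0.0021,0],[0.0008,-0.0021,0],[0.0008,-0.0021,0],[0.0008,-0.0021,0],[0.0008,-0.0021,0],[0.0008,-0.0021,0]], "roll": [-1.6,-1.6,-1.6,-1.6,-1.5,-1.4,-1.3,-1.2]}}

```text
time_s: 18.02
position: [0.57, 0.0638, 0.0315]
orientation: [-1.912, -2.487, -0.012]
force: [0.8, 0.9, -1.1]
grip_width: 0.152
grasp_force: 21.0
```

```bash
python3 plan.py 0.018 8
```

```text
t 18.02 s 0.1287 o -0.0001 z 0.0315 h 104.90 want 104.90 | F drag 0.7 left -1.0 z -1.1 end 0.15070370614359171 grip 0.152
[[0.0007, -0.0021, 0], [0.0007, -0.0021, 0], [0.0007, -0.0021, 0], [0.0007, -0.0021, 0], [0.0006, -0.0022, 0], [0.0006, -0.0022, 0], [0.0006, -0.0022, 0], [0.0005, -0.0022, 0]] [-1.1, -0.9, -0.8, -0.7, -0.6, -0.5, -0.4, -0.2]
```

{"name": "step_arm", "arguments": {"dp": [[0.0007,-0.0021,0.0001],[0.0007,-0.0021,0],[0.0007,-0.0021,0],[0.0007,-0.0021,0],[0.0006,-0.0022,0],[0.0006,-0.0022,0],[0.0006,-0.0022,0],[0.0005,-0.0022,0]], "roll": [-1.1,-0.9,-0.8,-0.7,-0.6,-0.5,-0.4,-0.2]}}

```text
time_s: 19.02
position: [0.5523, 0.0635, 0.0315]
orientation: [-1.799, -2.571, -0.012]
force: [1.7, 0.1, 2.0]
grip_width: 0.157
grasp_force: 21.2
```

```bash
python3 plan.py 0.018 8
```

```text
t 19.02 s 0.1465 o -0.0000 z 0.0315 h 110.04 want 110.12 | F drag 1.7 left 0.1 z 2.0 end 0.15070370614359171 grip 0.157
[[0.0004, -0.0022, 0], [0.0004, -0.0022, 0], [0.0004, -0.0022, 0], [0.0004, -0.0022, 0], [0.0004, -0.0022, 0], [0.0004, -0.0022, 0], [0.0004, -0.0022, 0], [0.0004, -0.0022, 0]] [-0.2, -0.1, 0.0, 0.0, 0.0, 0.0, 0.0, 0.0]
```

{"name": "step_arm", "arguments": {"dp": [[0.0004,-0.0024,0],[0.0004,-0.0025,0],[0.0004,-0.0025,0],[0.0005,-0.0025,0],[0.0004,-0.0025,0],[0.0005,-0.0025,0],[0.0004,-0.0025,0],[0.0004,-0.0025,0]], "roll": [-0.2,-0.1,0,0,0,0,0,0]}}

```text
time_s: 20.02
position: [0.5324, 0.0597, 0.0314]
orientation: [-1.792, -2.575, -0.012]
force: [1.5, 0.9, 3.4]
grip_width: 0.157
grasp_force: 21.3
```

```bash
python3 plan.py 0.02 8
```

```text
t 20.02 s 0.1667 o 0.0002 z 0.0314 h 110.32 want 110.32 | F drag 1.7 left -0.6 z 3.4 end 0.15070370614359171 grip 0.157
[[0.0007, -0.0024, 0], [0.0004, -0.0025, 0], [0.0004, -0.0025, 0], [0.0004, -0.0025, 0], [0.0004, -0.0025, 0], [0.0004, -0.0025, 0], [0.0004, -0.0025, 0], [0.0004, -0.0025, 0]] [0.0, 0.0, 0.0, 0.0, 0.0, 0.0, 0.0, 0.0]
```

{"name": "step_arm", "arguments": {"dp": [[0.0006,-0.0024,-0.0001],[0.0004,-0.0025,0],[0.0004,-0.0025,0],[0.0005,-0.0025,0],[0.0004,-0.0025,0],[0.0005,-0.0025,0],[0.0004,-0.0025,0],[0.0004,-0.0025,0]], "roll": [0,0,0,0,0,0,0,0]}}

```text
time_s: 21.02
position: [0.5124, 0.0562, 0.0314]
orientation: [-1.792, -2.575, -0.012]
force: [1.2, -0.2, 2.0]
grip_width: 0.155
grasp_force: 21.3
```

{"name": "step_arm", "arguments": {"dp": [[0,0,0],[0,0,0],[0,0,0]], "roll": [0,0,0], "hand": 0.7}}

```text
time_s: 21.4
position: [0.5125, 0.0562, 0.0313]
orientation: [-1.792, -2.575, -0.012]
force: [-0.1, -0.5, -1.3]
grip_width: 0.299
grasp_force: 0.0
```

{"name": "step_arm", "arguments": {"dp": [[0,0,0],[0,0,0],[0,0,0]], "roll": [5,5,0]}}

```text
time_s: 21.78
position: [0.5125, 0.0562, 0.0313]
orientation: [-2.009, -2.409, -0.011]
force: [0.4, -0.2, 0.0]
grip_width: 0.302
grasp_force: 0.0
```

{"name": "step_arm", "arguments": {"dp": [[0,0,0],[0,0,0],[0,0,0],[0,0,0]], "roll": [0,0,0,0], "hand": 1.0, "squeeze": 30}}

```text
time_s: 22.28
position: [0.5126, 0.0562, 0.0314]
orientation: [-2.009, -2.409, -0.012]
force: [0.4, -0.5, 0.2]
grip_width: 0.157
grasp_force: 29.2
```

```bash
sed -i 's/^HO=.*/HO=0/' plan.py; python3 plan.py 0.012 8
```

```text
t 22.27 s 0.1868 o 0.0001 z 0.0314 h 100.34 want 100.32 | F drag 0.3 left 0.5 z 0.2 end 0.15070370614359171 grip 0.157
[[0.0001, -0.0015, 0], [0.0, -0.0015, 0], [0.0, -0.0015, 0], [0.0, -0.0015, 0], [0.0, -0.0015, 0], [0.0, -0.0015, 0], [0.0, -0.0015, 0], [0.0, -0.0015, 0]] [0.0, 0.0, 0.0, 0.0, 0.0, 0.0, 0.0, 0.0]
```

{"name": "step_arm", "arguments": {"dp": [[0,-0.002,0],[0,-0.002,0],[0,-0.002,0],[0,-0.002,0],[0,-0.002,0],[0,-0.002,0],[0,-0.0015,0],[0,-0.0015,0]], "roll": [0,0,0,0,0,0,0,0]}}

```text
time_s: 23.28
position: [0.4978, 0.0535, 0.0314]
orientation: [-2.009, -2.409, -0.012]
force: [0.8, -0.4, 0.7]
grip_width: 0.15
grasp_force: 29.3
```

{"name": "step_arm", "arguments": {"dp": [[0,-0.0006,0],[0,-0.0006,0],[0,-0.0006,0],[0,-0.0006,0]], "roll": [0,0,0,0]}}

```text
time_s: 23.78
position: [0.4955, 0.0531, 0.0314]
orientation: [-2.009, -2.409, -0.012]
force: [1.9, -0.1, 0.0]
grip_width: 0.153
grasp_force: 29.4
```

```bash
python3 plan.py 0.002 4
```

```text
t 23.77 s 0.2042 o 0.0001 z 0.0314 h 100.32 want 100.32 | F drag 1.8 left 0.4 z 0.0 end 0.15070370614359171 grip 0.153
[[0.0001, -0.0005, 0], [0.0, -0.0005, 0], [0.0, -0.0005, 0], [0.0, -0.0005, 0]] [0.0, 0.0, 0.0, 0.0]
```

{"name": "step_arm", "arguments": {"dp": [[0,-0.0005,0],[0,-0.0005,0],[0,-0.0005,0],[0,-0.0005,0],[0,-0.0005,0],[0,-0.0005,0]], "roll": [0,0,0,0,0,0]}}

```text
time_s: 24.52
position: [0.4926, 0.0526, 0.0314]
orientation: [-2.009, -2.409, -0.012]
force: [1.5, 0.4, 1.7]
grip_width: 0.156
grasp_force: 29.5
```

{"name": "step_arm", "arguments": {"dp": [[0,-0.0005,0],[0,-0.0005,0],[0,-0.0005,0]], "roll": [0,0,0]}}

```text
time_s: 24.9
position: [0.4912, 0.0523, 0.0314]
orientation: [-2.01, -2.409, -0.012]
force: [4.1, 1.7, 1.7]
grip_width: 0.154
grasp_force: 29.4
```

{"name": "step_arm", "arguments": {"dp": [[0,-0.0005,0],[0,-0.0005,0],[0,-0.0005,0]], "roll": [0,0,0]}}

```text
time_s: 25.28
position: [0.4902, 0.0521, 0.0316]
orientation: [-2.01, -2.409, -0.013]
force: [6.8, 1.8, 1.5]
grip_width: 0.156
grasp_force: 29.4
```

{"name": "step_arm", "arguments": {"dp": [[0,-0.0005,0],[0,-0.0005,0],[0,-0.0005,0]], "roll": [0,0,0]}}

```text
time_s: 25.65
position: [0.4888, 0.0519, 0.0316]
orientation: [-2.01, -2.409, -0.013]
force: [5.2, 0.8, 0.3]
grip_width: 0.152
grasp_force: 29.4
```

```bash
python3 plan.py 0.002 4
```

```text
t 25.65 s 0.2110 o 0.0001 z 0.0316 h 100.33 want 100.32 | F drag 5.3 left 0.1 z 0.3 end 0.15070370614359171 grip 0.152
[[0.0001, -0.0005, 0], [0.0, -0.0005, 0], [0.0, -0.0005, 0], [0.0, -0.0005, 0]] [0.0, 0.0, 0.0, 0.0]
```

{"name": "step_arm", "arguments": {"dp": [[0,-0.0005,0],[0,-0.0005,0],[0,-0.0005,0],[0,-0.0005,0]], "roll": [0,0,0,0]}}

```text
time_s: 26.15
position: [0.4868, 0.0515, 0.0316]
orientation: [-2.01, -2.409, -0.013]
force: [5.4, 0.3, 0.6]
grip_width: 0.155
grasp_force: 29.4
```

{"name": "step_arm", "arguments": {"dp": [[0,-0.0003,0],[0,-0.0003,0]], "roll": [0,0]}}

```text
time_s: 26.4
position: [0.4863, 0.0514, 0.0316]
orientation: [-2.01, -2.409, -0.013]
force: [5.6, 1.0, 0.4]
grip_width: 0.155
grasp_force: 29.4
```

{"name": "step_arm", "arguments": {"dp": [[0,-0.0003,0],[0,0,0]], "roll": [0,0]}}

```text
time_s: 26.65
position: [0.4859, 0.0514, 0.0316]
orientation: [-2.01, -2.409, -0.013]
force: [5.7, 1.2, 1.1]
grip_width: 0.152
grasp_force: 29.4
```

{"name": "step_arm", "arguments": {"dp": [[0,-0.0003,0],[0,0,0]], "roll": [0,0]}}

```text
time_s: 26.9
position: [0.4857, 0.0513, 0.0316]
orientation: [-2.01, -2.409, -0.013]
force: [5.2, 0.3, 0.5]
grip_width: 0.153
grasp_force: 29.4
```

{"name": "step_arm", "arguments": {"dp": [[0,-0.0002,0],[0,0,0]], "roll": [0,0]}}

```text
time_s: 27.15
position: [0.4855, 0.0513, 0.0316]
orientation: [-2.01, -2.409, -0.013]
force: [5.4, 1.0, 1.1]
grip_width: 0.154
grasp_force: 29.4
```

{"name": "step_arm", "arguments": {"dp": [[0,-0.0003,0],[0,0,0]], "roll": [0,0]}}

```text
time_s: 27.4
position: [0.4852, 0.0512, 0.0316]
orientation: [-2.01, -2.409, -0.013]
force: [6.0, 1.7, 1.4]
grip_width: 0.15
grasp_force: 29.4
```

{"name": "step_arm", "arguments": {"dp": [[0,-0.0003,0],[0,0,0]], "roll": [0,0]}}

```text
time_s: 27.65
position: [0.4851, 0.0512, 0.0316]
orientation: [-2.01, -2.409, -0.014]
force: [6.0, 1.1, 0.5]
grip_width: 0.157
grasp_force: 29.4
```

{"name": "step_arm", "arguments": {"dp": [[0,-0.0003,0],[0,0,0]], "roll": [0,0]}}

```text
time_s: 27.9
position: [0.485, 0.0512, 0.0317]
orientation: [-2.01, -2.41, -0.014]
force: [8.1, 2.3, 0.6]
grip_width: 0.152
grasp_force: 29.4
```

{"name": "step_arm", "arguments": {"dp": [[0,-0.0003,0],[0,0,0]], "roll": [0,0]}}

```text
time_s: 28.15
position: [0.4849, 0.0512, 0.0318]
orientation: [-2.01, -2.41, -0.015]
force: [8.1, 1.7, 0.6]
grip_width: 0.152
grasp_force: 29.4
```

{"name": "step_arm", "arguments": {"dp": [[0,-0.0002,0],[0,0,0]], "roll": [0,0]}}

```text
time_s: 28.4
position: [0.4849, 0.0511, 0.0319]
orientation: [-2.011, -2.41, -0.015]
force: [9.2, 1.8, -0.1]
grip_width: 0.153
grasp_force: 29.5
```

```bash
python3 plan.py 0.002 1
```

```text
t 28.40 s 0.2150 o 0.0002 z 0.0319 h 100.33 want 100.32 | F drag 9.4 left -0.1 z -0.1 end 0.15070370614359171 grip 0.153
[[0.0002, -0.002, 0]] [0.0]
```

{"name": "step_arm", "arguments": {"dp": [[0,-0.0002,0.0001],[0,0,0],[0,0,0],[0,0,0]], "roll": [0,0,0,0]}}

```text
time_s: 28.9
position: [0.4848, 0.0511, 0.0318]
orientation: [-2.011, -2.41, -0.015]
force: [9.1, 2.2, 1.5]
grip_width: 0.15
grasp_force: 29.6
```

{"name": "step_arm", "arguments": {"dp": [[0,0,0],[0,0,0],[0,0,0],[0,0,0],[0,0,0],[0,0,0]], "roll": [0,0,0,0,0,0]}}

```text
time_s: 29.65
position: [0.4849, 0.0511, 0.0319]
orientation: [-2.011, -2.41, -0.015]
force: [9.7, 1.7, 2.0]
grip_width: 0.157
grasp_force: 29.6
```

{"name": "step_arm", "arguments": {"dp": [[0,0,0],[0,0,0],[0,0,0],[0,0,0],[0,0,0],[0,0,0]], "roll": [0,0,0,0,0,0]}}

```text
time_s: 30.4
position: [0.4848, 0.0511, 0.0318]
orientation: [-2.011, -2.41, -0.015]
force: [9.5, 1.3, 0.7]
grip_width: 0.151
grasp_force: 29.6
```

{"name": "step_arm", "arguments": {"dp": [[0,-0.0001,0],[0,0,0],[0,0,0],[0,0,0],[0,0,0],[0,0,0],[0,0,0],[0,0,0]], "roll": [0,0,0,0,0,0,0,0]}}

```text
time_s: 31.4
position: [0.4848, 0.0511, 0.0319]
orientation: [-2.011, -2.41, -0.016]
force: [9.2, 1.3, 0.5]
grip_width: 0.151
grasp_force: 29.5
```

{"name": "step_arm", "arguments": {"dp": [[0,0,0],[0,0,0],[0,0,0],[0,0,0]], "roll": [0,0,0,0]}}

```text
time_s: 31.9
position: [0.4848, 0.0511, 0.0319]
orientation: [-2.011, -2.41, -0.015]
force: [8.5, 2.2, 1.2]
grip_width: 0.156
grasp_force: 29.6
```

{"name": "step_arm", "arguments": {"dp": [[0,0.0003,0],[0,0.0003,0],[0,0,0]], "roll": [0,0,0]}}

```text
time_s: 32.28
position: [0.485, 0.0512, 0.0317]
orientation: [-2.01, -2.41, -0.014]
force: [7.8, 1.2, 1.3]
grip_width: 0.151
grasp_force: 29.6
```

Wrist force sat a little under 10 N, and sliding friction takes some of it. I press once more, slightly harder, before releasing.

{"name": "step_arm", "arguments": {"dp": [[0,-0.0003,0],[0,-0.0003,0],[0,-0.0003,0],[0,0,0]], "roll": [0,0,0,0]}}

```text
time_s: 32.78
position: [0.4848, 0.0511, 0.032]
orientation: [-2.011, -2.411, -0.016]
force: [10.7, 1.7, 1.5]
grip_width: 0.152
grasp_force: 29.6
```

```bash
python3 plan.py 0.002 1
```

```text
t 32.77 s 0.2151 o 0.0002 z 0.0320 h 100.33 want 100.32 | F drag 10.8 left 0.2 z 1.5 end 0.15070370614359171 grip 0.152
[[0.0002, -0.002, 0]] [0.0]
```

Good; hold for 1.4 s.

{"name": "step_arm", "arguments": {"dp": [[0,0,0],[0,0,0],[0,0,0],[0,0,0],[0,0,0],[0,0,0]], "roll": [0,0,0,0,0,0]}}

```text
time_s: 33.52
position: [0.4847, 0.0511, 0.0319]
orientation: [-2.011, -2.41, -0.016]
force: [10.9, 1.9, 1.0]
grip_width: 0.151
grasp_force: 29.6
```

{"name": "step_arm", "arguments": {"dp": [[0,0,0],[0,0,0],[0,0,0],[0,0,0],[0,0,0],[0,0,0]], "roll": [0,0,0,0,0,0]}}

```text
time_s: 34.28
position: [0.4847, 0.0511, 0.0319]
orientation: [-2.011, -2.41, -0.016]
force: [10.5, 2.3, 0.9]
grip_width: 0.152
grasp_force: 29.6
```

{"name": "step_arm", "arguments": {"dp": [[0,0.0003,0],[0,0.0003,0],[0,0.0003,0],[0,0.0002,0],[0,0,0]], "roll": [0,0,0,0,0]}}

```text
time_s: 34.9
position: [0.485, 0.0512, 0.0316]
orientation: [-2.01, -2.41, -0.014]
force: [7.5, 0.8, 0.5]
grip_width: 0.153
grasp_force: 29.6
```

```bash
python3 plan.py 0.002 1
```

```text
t 34.90 s 0.2149 o 0.0001 z 0.0316 h 100.33 want 100.32 | F drag 7.5 left 0.5 z 0.5 end 0.15070370614359171 grip 0.153
[[0.0001, -0.002, 0]] [0.0]
```

{"name": "step_arm", "arguments": {"dp": [[0,0.0003,0],[0,0.0003,0],[0,0.0002,0],[0,0,0]], "roll": [0,0,0,0]}}

```text
time_s: 35.4
position: [0.4852, 0.0512, 0.0315]
orientation: [-2.01, -2.409, -0.013]
force: [5.0, 1.0, 1.8]
grip_width: 0.151
grasp_force: 29.7
```

{"name": "step_arm", "arguments": {"dp": [[0,0,0],[0,0,0],[0,0,0],[0,0,0]], "roll": [0,0,0,0], "hand": 0.7}}

```text
time_s: 35.9
position: [0.4845, 0.0511, 0.0311]
orientation: [-2.009, -2.408, -0.011]
force: [0.1, 0.5, 0.0]
grip_width: 0.3
grasp_force: 0.0
```

Released; lift straight up, then look.

{"name": "step_arm", "arguments": {"dp": [[0,0,-0.005],[0,0,-0.01],[0,0,-0.015],[0,0,-0.02],[0,0,-0.025],[0,0,-0.025],[0,0,-0.025],[0,0,0]], "roll": [0,0,0,0,0,0,0,0]}}

```text
time_s: 36.9
position: [0.4857, 0.0502, 0.1588]
orientation: [-2.011, -2.411, -0.016]
force: [-0.3, 0.2, 0.2]
grip_width: 0.302
grasp_force: 0.0
```

```bash
python3 - <<'E'
from h import *
for n in("wrist","side"):
    p,im,d=grab(n)
    if n=="side": im=im[180:380,120:440]
    else: a=im
save(np.vstack([cv2.resize(im,(640,400)),cv2.resize(a,(640,480))[:200]]),"pics/end.png")
print(get_state()["position"],get_state()["force"])
E
```

```text
[0.48462271 0.05003844 0.15663865] [-0.04174797 -0.25438238 -0.16390354]
```

View pics/end.png

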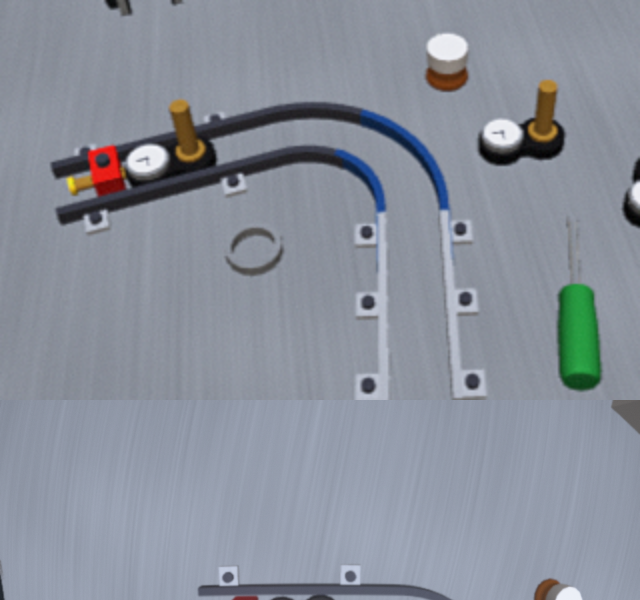

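The carrier stands in the exit leg with its nose against the stop (150,160). The pin tail sticks out behind the block at (75,185), and the jar, ring and driver have not moved.

```bash
python3 -c "
from cell import *
print(close_job())"
```

```text
the job is handed in; nothing more can be done
None
```

The carrier stands in the exit leg with the pin pushed in to its hard end after a hold of over a second at about 10–11 N wrist force; the gripper has let go and lifted clear, no force reading passed about 11 N, the bystanders look unmoved, and the job is handed in at about 37 s.

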